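# Nudge the cover disc into its nest and close the keeper

## Task

Push the loose steel disc across the top of the fixture plate with the fingertips until it drops into the round nest and lies flat in it, then push the swivel keeper fully round until its bar lies over the disc. Do not lift or carry the disc, and leave the parts standing round the plate where they are.

Things in the scene. Friction and masses are not known exactly. Their poses are not given: they have to be found in the camera images.
- fixture: Fixed aluminium plate, 180 mm (its x) by 260 mm (its y) by 20 mm high, lying on the bench; origin at the centre of its underside. Its flat top (deck) is 20 mm above the bench. The nest is in its -y half, the disc starts on its +y half. A 7 mm stop pin for the keeper stands 13 mm above the deck at x -10, y -87 mm.
- nest (a point): Centre of the floor of the nest: a round flat-bottomed recess in the plate, 64 mm in diameter and 8 mm deep (1 mm chamfer), at x 0, y -50 mm in the plate's frame; the floor is 12 mm above the bench.
- cover_disc: Loose round steel disc, 60 mm in diameter, 10 mm thick, about 0.14 kg, lying flat on the deck; origin at the centre of its underside, z up. In the nest it stands 2 mm proud of the deck. Pushed over the nest it tips in when its centre is about 11 mm short of the nest's centre, then settles flat; a light press on its top helps if it hangs on the rim.
- keeper (a joint): Angle of the swivel keeper about its upright pivot, rad: 0 = closed, bar over the middle of the nest, against its stop; grows as the bar swings open (clockwise seen from above), up to 1.9. It turns lightly (about 0.03 N m) and stays where it is left. Its steel bar is 12 mm wide and 8 mm thick, reaches 65 mm from the pivot, and its underside is 5 mm above the deck, so it passes over a seated disc but not over one on the deck.
- knob (a point): Centre of the top of the keeper's upright round black knob, 16 mm in diameter, on the bar 55 mm from the pivot; the knob runs from 18 to 38 mm above the deck, the bar's top is 13 mm above the deck. With the keeper closed the knob stands 5 mm beyond the nest's centre, on the +y side of the plate.
- pivot (a point): The keeper's pivot axis at deck height, at x 0, y -100 mm in the plate's frame. Closed, the bar points from here along the plate's +y; at 1.57 rad it points along the plate's +x.
- flanged_hub: Loose cast hub with a round flange, 62 mm in diameter, 31 mm high, standing on the bench beyond the plate's +x side; origin under its centre. Leave it alone.
- stepped_bush: Loose pale stepped bush, 34 mm in diameter, 26 mm high, standing on the bench beyond the plate's +x side; origin under its centre. Leave it alone.
- ring_spacer: Loose brass ring-shaped spacer, 29 mm in diameter, 21 mm high, standing on the bench by the plate's -x side; origin under its centre. Leave it alone.
Not all that is in view belongs to the job. What is meant by the cover_disc is not blue or pink, and is the smaller of those in its own colour.

How it is judged:
By the outcome, as a careful person would: the job done as asked, in the order asked, and still so for the second after the job is handed in, with the robot touching nothing.
It also fails if it takes over 58 s, if anything falls off the work surface, if the arm or the gripper's body presses on something with over 40 N, if the wrist force passes 120 N, or if a joint passes its speed limit or range.

## Robot

A 6-joint arm with a two-finger parallel gripper is mounted at the origin on a cart in front of the work surface, level with it; the furniture and walls round the work are solid. World frame = base frame: x ahead of the robot, y to its left, z up, the work surface at z = 0. Lengths are in m, angles in degrees, forces in N, time in s.
With the tool pointing down it reaches from about 0.25 to 0.725 m from the base axis. Payload 9.7 kg.
Tool frame: the origin (TCP) lies at the centre of the arm's flange, where the gripper is bolted on; the fingertips stand 173 mm ahead of it and the grasp point (between the pads) lies 155 mm ahead of it; z points along the fingers, y is the line along which they close (so a half turn about z gives the same grasp; the last joint's range is limited). The gripper opens to 85 mm and grips with 20 to 120 N. Pads are 22 mm wide; open, the fingers measure 114 mm over their backs; the gripper's body (76 mm by 85 mm) begins 54 mm behind the grasp point. The pads swing forward as they close: fully open they stand 13 mm farther back than shut.
Start: joints at [-69.271, 4.979, 10.078, 95.1, 0, 90], TCP at [0.195, -0.514, 0.405] pointing down, gripper open.
Joint ranges: [-179.16, 179.16], [-48.56, 103.87], [-65.8, 70.77], [-126.05, 130.52], [-82.76, 87.17], [-180, 180]. Speed limits (degrees/s): [127.2, 127.2, 147.25, 180, 180, 180].

## Interface

Orientations are given as [roll, pitch, yaw] about the fixed x, y, z axes, in that order (R = Rz(yaw) Ry(pitch) Rx(roll)).
In Python, from workcell import monitor, camera, get_calibration, bot gives the robot as it stands.
- The arm moves only by the tool carry_out, never from a script. Its argument "targets" is text: rows parted by semicolons, each of 7 numbers parted by spaces: the shift along the tool's x, y, z in units of 0.04 m (1.0 is 0.04 m), then the turn, a rotation vector about the tool's x, y, z in units of 0.1 rad (1.0 is 0.1 rad), then the opening, from -1 (shut) to 1 (fully open), so that 0 is half open. A call has exactly 8 rows; each row shifts and turns the commanded pose from where the row before left it, along the tool's axes as they then stand; what a row does not reach is not made up. A row lasts 1/12 s, in which the tool goes at most 41.7 mm and 7.16 degrees, less where a joint would pass 70% of its speed; a pose out of reach is approached as far as the arm can. A call with a number of a shift or a turn outside -1 to 1 is refused whole. A call with a gripper value outside its range is refused whole. The fingers move at their own pace and stop on an object; "newtons" is the grip in N (left out, the last holds). Time passes only in rows, so rows that do not move let the fingers close, or fill a call up. It gives the time, the measured TCP pose, the force, the opening and the grip force at its end, in the units of the state.
- monitor.get_obs(): the state, without advancing time (a new reading comes with each control period).
- camera(name): name is "side" or "top" or "wrist"; returns the picture (420x560x3 uint8, red, green, blue); there is no depth.
- get_calibration(name): a dict with "fx", "fy", "cx", "cy" (pixels), "view" (4x4, takes a point from world to camera coordinates). Camera axes: x right, y down, z forward; pixel columns grow to the right and rows downward; lengths in m; the calibration is good to about 2 mm. A picture is of the moment at which its call begins: read the wrist's pose just before it. get_calibration takes no time and is no camera call; for the wrist camera it gives the pose at the moment of the call.
- bot.job_done(): hands the job in; it is judged then, once.
The state is a dict: "time": time; "q": joint angles; "qd": joint speeds; "joint_efforts": joint torques, N m; "ee_pos": TCP position; "tcp_rot": TCP orientation; "wrist_force": force on the tool from outside, world axes, zero at the start; "torque": the same for the moment, N m; "opening": finger opening in m; "grasp_force": force on a finger pad.
Only numpy, scipy, OpenCV 4.12 (cv2) and the standard library are available. Lean on these libraries where they do the work, as an engineer would, in place of code of your own. Each camera call takes 0.05 s, during which the arm holds its last target. There are 200 camera calls.

## Working session

There is one attempt and no reset: what is moved stays moved. The work goes in short steps, Python scripts to look and compute and a tool call to move; the robot and the scene stay as the last step left them, time stands still between calls to the robot, and variables do not carry over. Pictures are saved under pics/ and viewed, at most 10 in all, crops included, and the job is handed in when it is done.

Besides the shell and the picture viewer there is one more tool, called after "Request:" as name(argument=value, ...), one argument or row to a line, values as JSON. carry_out: Moves the arm, as the interface text tells. Shifts and turns lie within -1 to 1; 1 stands for 0.04 m of shift or 0.1 rad of turn. Its arguments: {"type":"object","properties":{"targets":{"type":"string"},"newtons":{"type":"number"}},"required":["targets"]}

```bash
mkdir -p pics
python3 - <<'E'
from workcell import monitor,camera,get_calibration
import cv2
for n in("top","side"):
    cv2.imwrite(f"pics/{n}0.png",camera(n)[:,:,::-1]); c=get_calibration(n); print(n,c)
o=monitor.get_obs(); print({k:o[k] for k in("time","ee_pos","tcp_rot","opening","wrist_force")})
E
```

```text
top {'fx': 473.0973767678051, 'fy': 473.0973767678051, 'cx': 278.55565147618347, 'cy': 207.8229940344971, 'view': array([[-0.08858717, -0.9960465 ,  0.00660987,  0.08059509],
       [-0.96880586,  0.08461869, -0.23292676,  0.58267997],
       [ 0.23144656, -0.02703801, -0.97247182,  0.83278215],
       [ 0.        ,  0.        ,  0.        ,  1.        ]])}
side {'fx': 527.0624746380518, 'fy': 527.0624746380518, 'cx': 281.6610692741307, 'cy': 202.60233926056273, 'view': array([[-0.99807682,  0.06021411,  0.01472824,  0.59171893],
       [ 0.01764627,  0.50374706, -0.86367095,  0.01257577],
       [-0.05942448, -0.86175006, -0.50384081,  0.97738519],
       [ 0.        ,  0.        ,  0.        ,  1.        ]])}
{'time': 0.1, 'ee_pos': array([ 0.19469754, -0.5144053 ,  0.40408142]), 'tcp_rot': array([-1.79935831e+02, -1.29151637e-03,  2.07300735e+01]), 'opening': 0.0852548416523704, 'wrist_force': array([-0.13006389,  0.60567501,  0.28991265])}
```

View pics/top0.png

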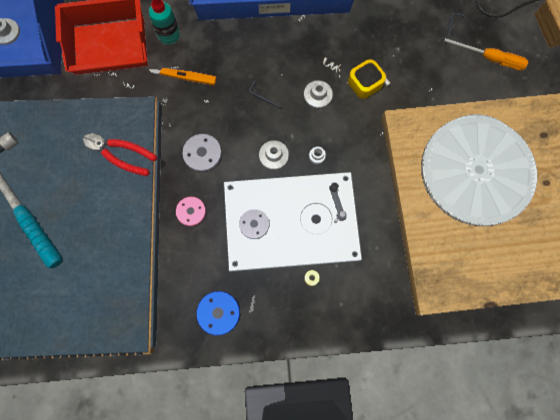

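View pics/side0.png

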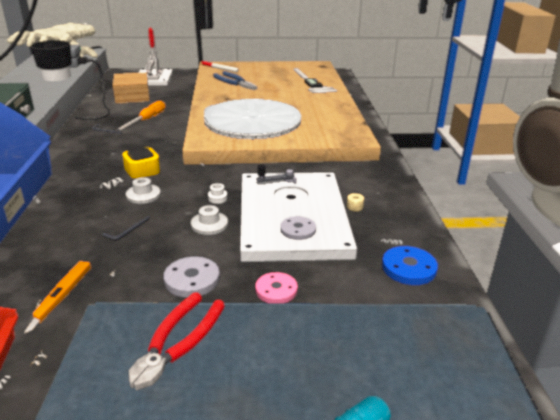

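The pictures show the grey disc at top (254,224) on the plate, the nest at (316,219), the keeper pivot near (342,216) and the black knob at (334,188). Candidates for cover_disc: grey on the plate (254,224), larger grey (202,152), pink (190,211), blue (218,313). I choose the smaller grey one on the plate and will check it in a close crop.

```bash
cat > h.py <<'E'
import numpy as np,cv2
from workcell import get_calibration
def px2w(n,uv,z,c=None):
    c=c or get_calibration(n);R=c['view'][:3,:3];t=c['view'][:3,3]
    d=R.T@np.array([(uv[0]-c['cx'])/c['fx'],(uv[1]-c['cy'])/c['fy'],1]);o=-R.T@t
    return o+d*(z-o[2])/d[2]
def w2px(n,p,c=None):
    c=c or get_calibration(n);q=c['view'][:3,:3]@np.array(p)+c['view'][:3,3]
    return np.array([c['fx']*q[0]/q[2]+c['cx'],c['fy']*q[1]/q[2]+c['cy']])
E
python3 - <<'E'
from h import *
im=cv2.imread('pics/top0.png')
m=(im.min(2)>205).astype(np.uint8);m=cv2.morphologyEx(m,cv2.MORPH_OPEN,np.ones((3,3)))
n,l,s,c=cv2.connectedComponentsWithStats(m);k=l[200,280];print(s[k])
pl=(l==k).astype(np.uint8);h=cv2.convexHull(max(cv2.findContours(pl,0,1)[0],key=len))
q=cv2.approxPolyDP(h,6,True)[:,0];print(q.tolist())
for p in q: print(px2w('top',p,.02).round(4))
W=[px2w('top',p,.02) for p in q];print([np.linalg.norm(W[i]-W[i-1]).round(4) for i in range(len(W))])
print('disc',px2w('top',(254,224),.03),'nest',px2w('top',(316,219),.02),'pivot',px2w('top',(342,216),.033),'knob',px2w('top',(334,188),.058))
cv2.imwrite('pics/crop0.png',cv2.resize(im[165:290,180:370],None,fx=4,fy=4,interpolation=2))
E
```

```text
[ 225  173  136   97 9944]
[[351, 181], [359, 259], [229, 269], [231, 182], [339, 173]]
[ 0.6423 -0.1245  0.02  ]
[ 0.4825 -0.1203  0.02  ]
[0.4853 0.1348 0.02  ]
[0.6613 0.1194 0.02  ]
[ 0.6613 -0.1021  0.02  ]
[np.float64(0.0294), np.float64(0.1598), np.float64(0.2552), np.float64(0.1767), np.float64(0.2215)]
disc [0.56821648 0.07919512 0.03      ] nest [ 0.56964003 -0.0448165   0.02      ] pivot [ 0.56850605 -0.09529263  0.033     ] knob [ 0.62018567 -0.08235788  0.058     ]
```

View pics/crop0.png

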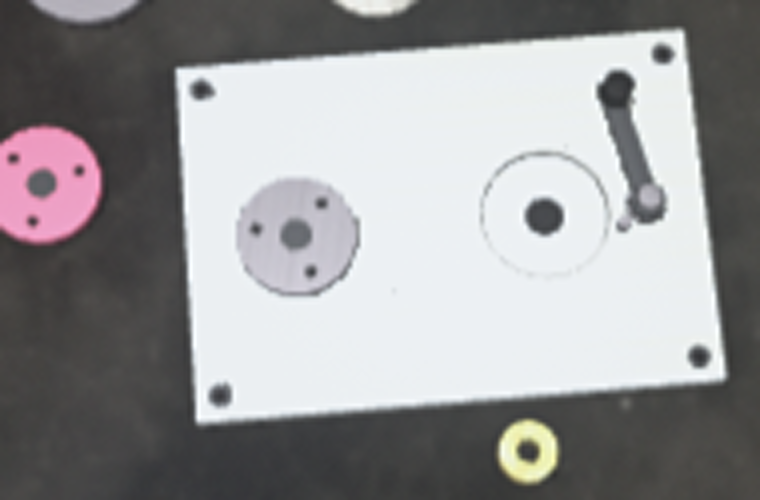

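The crop confirms a 60 mm grey disc at crop (296,235). The nest is at (545,214), the pivot head at (650,197), the knob at (617,88), and the plate corners at (177,68), (684,30), (726,379) and (197,423).

Run:
```python
from h import *
from scipy.optimize import least_squares
f=lambda p:np.array(p)/4+[180,165]-.375
C=get_calibration('top')
obs=[((177,68),(.09,.13,.02)),((684,30),(.09,-.13,.02)),((726,379),(-.09,-.13,.02)),((197,423),(-.09,.13,.02)),((545,214),(0,-.05,.02))]
def P(v,l): c,s=np.cos(v[2]),np.sin(v[2]);return np.array([v[0]+c*l[0]-s*l[1],v[1]+s*l[0]+c*l[1],l[2]])
r=least_squares(lambda v:np.concatenate([w2px('top',P(v,l),C)-f(p) for p,l in obs]),[.57,0,0])
v=r.x;print('plate',v[:2],np.degrees(v[2]),r.fun.round(2))
for n,p,z in(('disc',(297.5,236.5),.0275),('nestm',(545,214),.02),('pivm',(650,197),.035),('knobm',(617,88),.058)):
    w=px2w('top',f(p),z,C);d=w[:2]-v[:2];c,s=np.cos(v[2]),np.sin(v[2]);print(n,w.round(4),'local',(c*d[0]+s*d[1]).round(4),(-s*d[0]+c*d[1]).round(4))
for n,l in(('nest',(0,-.05,.02)),('piv',(0,-.1,.02)),('pin',(-.01,-.087,.02)),('knobclosed',(0,-.045,.058))):print(n,P(v,l).round(4))
```

```text
plate [0.57208075 0.0047758 ] -0.42797595344604455 [-0.13  0.17 -0.08  0.03  0.1   0.13 -0.11 -0.17  0.22 -0.15]
disc [0.5692 0.0792 0.0275] local -0.0034 0.0744
nestm [ 0.5714 -0.0448  0.02  ] local -0.0003 -0.0495
pivm [ 0.5723 -0.0957  0.035 ] local 0.001 -0.1005
knobm [ 0.623  -0.0824  0.058 ] local 0.0515 -0.0868
nest [ 0.5717 -0.0452  0.02  ]
piv [ 0.5713 -0.0952  0.02  ]
pin [ 0.5614 -0.0821  0.02  ]
knobclosed [ 0.5717 -0.0402  0.058 ]
```

Request:
carry_out(
  targets="0 0 0 0 0 -1 -0.15;0 0 0 0 0 -1 -0.15;0 0 0 0 0 -1 -0.15;0 0 0 0 0 -1 -0.15;0 0 0 0 0 -1 -0.15;0 0 0 0 0 -1 -0.15;0 0 0 0 0 -1 -0.15;0 0 0 0 0 -1 -0.15",
  newtons=20,
)

```text
time: 0.77
ee_pos: [0.1947, -0.5144, 0.4043]
tcp_rot: [-180.0, -0.0, 66.9]
wrist_force: [-0.3, -0.1, -0.3]
opening: 0.0363
grasp_force: 0.0
```

Request:
carry_out(
  targets="0 0 0 0 0 -1 -0.15;0 0 0 0 0 -1 -0.15;0 0 0 0 0 -1 -0.15;0 0 0 0 0 -1 -0.15;0 0 0 0 0 -0.1 -0.15;0 0 0 0 0 0 -0.15;0 0 0 0 0 0 -0.15;0 0 0 0 0 0 -0.15",
)

```text
time: 1.43
ee_pos: [0.1947, -0.5144, 0.4046]
tcp_rot: [-180.0, -0.0, 89.9]
wrist_force: [-0.0, -0.8, -1.2]
opening: 0.0367
grasp_force: 0.0
```

Request:
carry_out(
  targets="0.69 0.39 0 0 0 0 -0.15;0.69 0.39 0 0 0 0 -0.15;0.69 0.39 0 0 0 0 -0.15;0.69 0.39 0 0 0 0 -0.15;0.69 0.39 0 0 0 0 -0.15;0.69 0.39 0 0 0 0 -0.15;0.69 0.39 0 0 0 0 -0.15;0.69 0.39 0 0 0 0 -0.15",
)

```text
time: 2.1
ee_pos: [0.3196, -0.292, 0.4048]
tcp_rot: [180.0, 0.0, 89.9]
wrist_force: [1.1, -1.1, -0.2]
opening: 0.0362
grasp_force: 0.0
```

Request:
carry_out(
  targets="0.69 0.39 0.2 0 0 0 -0.15;0.69 0.39 0.2 0 0 0 -0.15;0.69 0.39 0.2 0 0 0 -0.15;0.69 0.39 0.2 0 0 0 -0.15;0.69 0.39 0.2 0 0 0 -0.15;0.69 0.39 0.2 0 0 0 -0.15;0.69 0.39 0.2 0 0 0 -0.15;0.69 0.39 0.2 0 0 0 -0.15",
)

```text
time: 2.77
ee_pos: [0.4442, -0.0709, 0.3405]
tcp_rot: [180.0, 0.0, 90.0]
wrist_force: [-0.2, -0.5, -0.3]
opening: 0.0365
grasp_force: 0.0
```

Request:
carry_out(
  targets="0.69 0.39 0.28 0 0 0 -0.15;0.69 0.39 0.28 0 0 0 -0.15;0.69 0.39 0.28 0 0 0 -0.15;0.69 0.39 0.28 0 0 0 -0.15;0.69 0.39 0.28 0 0 0 -0.15;0.69 0.39 0.28 0 0 0 -0.15;0.69 0.39 0.28 0 0 0 -0.15;0 0 0 0 0 0 -0.15",
)

```text
time: 3.43
ee_pos: [0.554, 0.1245, 0.2592]
tcp_rot: [-179.9, -0.0, 90.1]
wrist_force: [0.3, 0.1, 0.0]
opening: 0.0359
grasp_force: 0.0
```

Request:
carry_out(
  targets="0.06 0.4 0 0 0 0 -0.15;0 0 0.4 0 0 0 -0.15;0 0 0.4 0 0 0 -0.15;0 0 0.35 0 0 0 -0.15;0 0 0.1 0 0 0 -0.15;0 0 0.05 0 0 0 -0.15;0 0 0.05 0 0 0 -0.15;0 0 0 0 0 0 -0.15",
)

```text
time: 4.1
ee_pos: [0.569, 0.1231, 0.2089]
tcp_rot: [180.0, -0.0, 90.0]
wrist_force: [-0.0, -0.8, 0.6]
opening: 0.0363
grasp_force: 0.0
```

Run:
```python
from workcell import monitor,camera
import cv2
o=monitor.get_obs();print(o['ee_pos'],o['wrist_force'])
im=camera('side')[:,:,::-1];im2=camera('wrist')[:,:,::-1]
a=cv2.resize(im[150:275,220:370],(600,500),interpolation=2)
cv2.imwrite('pics/s1.png',a)
cv2.imwrite('pics/w1.png',im2)
```

```text
[0.56896498 0.12311211 0.20888827] [-0.01139107 -0.84497756  0.58828008]
```

View pics/s1.png

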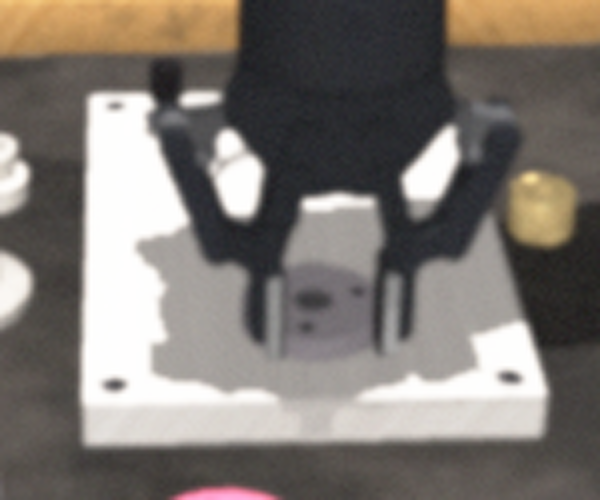

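The side view shows both fingertips still above the deck, behind the disc (tips at crop (275,355) and (390,350)). I'll feel for the deck.

Request:
carry_out(
  targets="0.1 0.02 0.05 0 0 0 -0.15;0 0 0.05 0 0 0 -0.15;0 0 0.05 0 0 0 -0.15;0 0 0.05 0 0 0 -0.15;0 0 0 0 0 0 -0.15;0 0 0 0 0 0 -0.15;0 0 0 0 0 0 -0.15;0 0 0 0 0 0 -0.15",
)

```text
time: 4.87
ee_pos: [0.5697, 0.1272, 0.2004]
tcp_rot: [180.0, -0.0, 90.1]
wrist_force: [-1.1, -0.6, -0.3]
opening: 0.0362
grasp_force: 0.0
```

Run:
```python
from h import *
from scipy.optimize import brentq
for u,v in((275,355),(390,350)):
    p=(220+u/4,150+v/4)
    for y in(.123,.134):
        z=brentq(lambda z:px2w('side',p,z)[1]-y,0,.1);print(y,px2w('side',p,z))
```

```text
0.123 [0.5897261  0.123      0.03326894]
0.134 [0.59067967 0.134      0.04076131]
0.123 [0.54480939 0.123      0.03444249]
0.134 [0.54649245 0.134      0.04191581]
```

Request:
carry_out(
  targets="0 0 0.04 0 0 0 -0.15;0 0 0.03 0 0 0 -0.15;0 0 0.03 0 0 0 -0.15;0 0 0 0 0 0 -0.15;0 0 0 0 0 0 -0.15;0 0 0 0 0 0 -0.15;0 0 0 0 0 0 -0.15;0 0 0 0 0 0 -0.15",
)

```text
time: 5.53
ee_pos: [0.5697, 0.1272, 0.1963]
tcp_rot: [180.0, -0.0, 90.1]
wrist_force: [0.8, -0.5, 0.5]
opening: 0.0364
grasp_force: 0.0
```

Request:
carry_out(
  targets="0 0 0.03 0 0 0 -0.15;0 0 0.02 0 0 0 -0.15;0 0 0 0 0 0 -0.15;0 0 0 0 0 0 -0.15;0 0 0 0 0 0 -0.15;0 0 0 0 0 0 -0.15;0 0 0 0 0 0 -0.15;0 0 0 0 0 0 -0.15",
)

```text
time: 6.2
ee_pos: [0.5696, 0.1272, 0.1943]
tcp_rot: [180.0, -0.0, 90.1]
wrist_force: [0.2, 0.4, -0.2]
opening: 0.0365
grasp_force: 0.0
```

Request:
carry_out(
  targets="0 0 0.03 0 0 0 -0.15;0 0 0.02 0 0 0 -0.15;0 0 0 0 0 0 -0.15;0 0 0 0 0 0 -0.15;0 0 0 0 0 0 -0.15;0 0 0 0 0 0 -0.15;0 0 0 0 0 0 -0.15;0 0 0 0 0 0 -0.15",
)

```text
time: 6.87
ee_pos: [0.5697, 0.1272, 0.1924]
tcp_rot: [180.0, -0.0, 90.1]
wrist_force: [-1.4, -0.1, 3.9]
opening: 0.0365
grasp_force: 1.6
```

Contact with the deck is at TCP z ≈ 0.1924. I'll back off 3 mm and push.

Request:
carry_out(
  targets="0 0 -0.08 0 0 0 -0.15;0 0 0 0 0 0 -0.15;-0.15 0 0 0 0 0 -0.15;-0.1 0 0 0 0 0 -0.15;-0.1 0 0 0 0 0 -0.15;-0.1 0 0 0 0 0 -0.15;-0.1 0 0 0 0 0 -0.15;-0.1 0 0 0 0 0 -0.15",
)

```text
time: 7.53
ee_pos: [0.5696, 0.1007, 0.1954]
tcp_rot: [-180.0, -0.0, 90.0]
wrist_force: [0.3, 0.3, -0.8]
opening: 0.0365
grasp_force: 0.2
```

Request:
carry_out(
  targets="-0.13 0.005 0 0 0 0 -0.15;-0.13 0.005 0 0 0 0 -0.15;-0.13 0.005 0 0 0 0 -0.15;-0.13 0.005 0 0 0 0 -0.15;-0.13 0.005 0 0 0 0 -0.15;-0.13 0.005 0 0 0 0 -0.15;-0.13 0.005 0 0 0 0 -0.15;-0.13 0.005 0 0 0 0 -0.15",
)

```text
time: 8.2
ee_pos: [0.5713, 0.059, 0.1955]
tcp_rot: [180.0, -0.0, 90.1]
wrist_force: [-0.4, -0.2, -1.1]
opening: 0.0363
grasp_force: 0.2
```

Run:
```python
from workcell import monitor,camera
import cv2,numpy as np
o=monitor.get_obs();print(o['time'],o['ee_pos'],o['wrist_force'])
a=camera('top')[:,:,::-1];b=camera('side')[:,:,::-1]
f=lambda i,x,y:cv2.resize(i[y:y+120,x:x+160],(400,300),interpolation=2)
cv2.imwrite('pics/p2.png',np.hstack([f(a,215,160),f(b,220,150)]))
```

```text
8.2 [0.57130835 0.05904002 0.19549444] [-0.35739538 -0.23780069 -1.10263547]
```

View pics/p2.png

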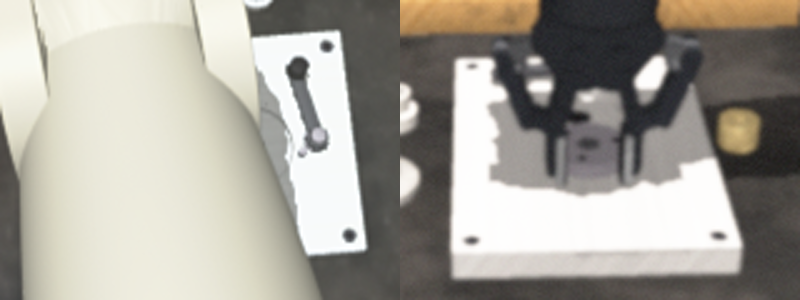

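The disc (side half, (595,145)) is cradled evenly by the fingertips and has moved along with them. I'll carry on.

Request:
carry_out(
  targets="-0.13 0.002 0 0 0 0 -0.15;-0.13 0.002 0 0 0 0 -0.15;-0.13 0.002 0 0 0 0 -0.15;-0.13 0.002 0 0 0 0 -0.15;-0.13 0 0 0 0 0 -0.15;-0.13 0 0 0 0 0 -0.15;-0.13 0 0 0 0 0 -0.15;-0.13 0 0 0 0 0 -0.15",
)

```text
time: 8.97
ee_pos: [0.5717, 0.0174, 0.1955]
tcp_rot: [180.0, -0.0, 90.1]
wrist_force: [-1.3, -0.6, -0.0]
opening: 0.0364
grasp_force: 0.3
```

Request:
carry_out(
  targets="-0.1 0 0 0 0 0 -0.15;-0.1 0 0 0 0 0 -0.15;-0.1 0 0 0 0 0 -0.15;-0.1 0 0 0 0 0 -0.15;-0.06 0 0 0 0 0 -0.15;-0.04 0 0 0 0 0 -0.15;0 0 0 0 0 0 -0.15;0 0 0 0 0 0 -0.15",
)

```text
time: 9.63
ee_pos: [0.5717, -0.0021, 0.1954]
tcp_rot: [-180.0, 0.0, 90.0]
wrist_force: [-0.2, 0.1, -0.7]
opening: 0.0361
grasp_force: 0.0
```

Run:
```python
from workcell import monitor,camera
import cv2,numpy as np
o=monitor.get_obs();print(o['time'],o['ee_pos'],o['wrist_force'])
a=camera('wrist')[:,:,::-1];b=camera('side')[:,:,::-1]
cv2.imwrite('pics/p3.png',np.hstack([cv2.resize(a,(400,300)),cv2.resize(b[150:240,230:350],(400,300),interpolation=2)]))
```

```text
9.6333 [ 0.57165509 -0.00207003  0.19540385] [-0.16269693  0.13111637 -0.74894619]
```

View pics/p3.png

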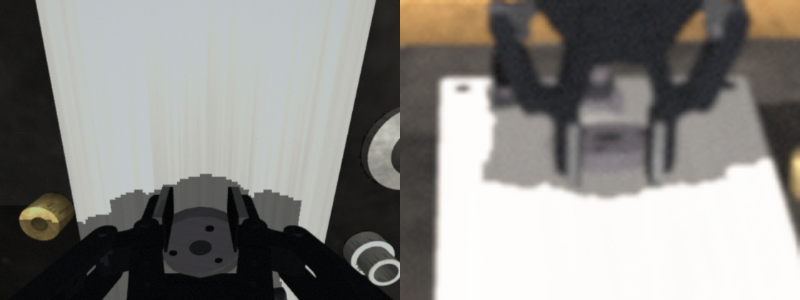

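The view is too dark to judge whether the disc has dropped. I'll push to the nest centre, then lift and look.

Request:
carry_out(
  targets="-0.05 0 0 0 0 0 -0.15;-0.05 0 0 0 0 0 -0.15;-0.05 0 0 0 0 0 -0.15;-0.05 0 0 0 0 0 -0.15;0 0 0 0 0 0 -0.15;0 0 0 0 0 0 -0.15;0 0 0 0 0 0 -0.15;0 0 0 0 0 0 -0.15",
)

```text
time: 10.4
ee_pos: [0.5717, -0.01, 0.1955]
tcp_rot: [180.0, -0.0, 90.1]
wrist_force: [-0.3, 0.6, -0.6]
opening: 0.0365
grasp_force: 0.0
```

Request:
carry_out(
  targets="0.2 0 -0.3 0 0 0 -0.15;0.6 0 -0.7 0 0 0 -0.15;0.7 0 -0.7 0 0 0 -0.15;0.7 0 -0.7 0 0 0 -0.15;0.7 0 -0.5 0 0 0 -0.15;0.7 0 0 0 0 0 -0.15;0.7 0 0 0 0 0 -0.15;0 0 0 0 0 0 -0.15",
)

```text
time: 11.07
ee_pos: [0.5711, 0.1665, 0.3129]
tcp_rot: [179.9, -0.1, 90.3]
wrist_force: [0.0, -0.0, -0.1]
opening: 0.0363
grasp_force: 0.0
```

Run:
```python
from workcell import monitor,camera
import cv2,numpy as np
o=monitor.get_obs();print(o['time'],o['ee_pos'],o['wrist_force'])
a=camera('top')[:,:,::-1];b=camera('side')[:,:,::-1]
cv2.imwrite('pics/t4.png',a)
cv2.imwrite('pics/p4.png',np.hstack([cv2.resize(a[165:265,265:365],(400,400),interpolation=2),cv2.resize(b[150:230,240:320],(400,400),interpolation=2)]))
```

```text
11.0667 [0.57106114 0.16646632 0.31287992] [ 0.04163335 -0.02915034 -0.0886108 ]
```

View pics/p4.png

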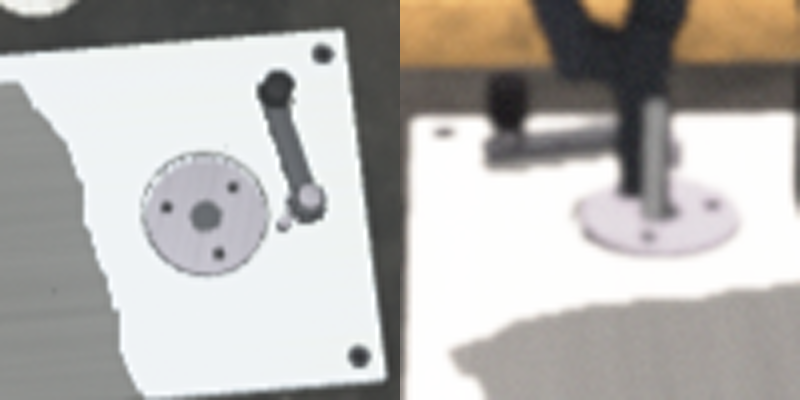

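The disc sits centred in the nest (top (316,218.5)) with an even, thin rim all round, so it is seated flat. Next is the keeper: shut the fingers and go round to the -y side of the knob.

Request:
carry_out(
  targets="-0.8 0.13 0 0 0 0 -1;-0.9 0.13 0 0 0 0 -1;-0.9 0.13 0 0 0 0 -1;-0.9 0.13 0 0 0 0 -1;-0.9 0.13 0 0 0 0 -1;-0.9 0.13 0 0 0 0 -1;-0.9 0.13 0 0 0 0 -1;-0.9 0.13 0 0 0 0 -1",
)

```text
time: 11.83
ee_pos: [0.6128, -0.1247, 0.312]
tcp_rot: [180.0, 0.0, 90.0]
wrist_force: [0.4, 1.0, -0.1]
opening: -0.0004
grasp_force: 0.0
```

Request:
carry_out(
  targets="0 0 0 0 0 0 -1;0 0 0.2 0 0 0 -1;0 0 0.2 0 0 0 -1;0 0 0 0 0 0 -1;0 0 0 0 0 0 -1;0 0 0 0 0 0 -1;0 0 0 0 0 0 -1;0 0 0 0 0 0 -1",
)

```text
time: 12.5
ee_pos: [0.6135, -0.1213, 0.2959]
tcp_rot: [180.0, 0.0, 90.1]
wrist_force: [0.2, 0.4, -0.0]
opening: -0.0
grasp_force: 0.0
```

Request:
carry_out(
  targets="0 0 0.5 0 0 0 -1;0 0 0.5 0 0 0 -1;0 0 0.5 0 0 0 -1;0 0 0.3 0 0 0 -1;0 0 0.12 0 0 0 -1;0 0 0 0 0 0 -1;0 0 0 0 0 0 -1;0 0 0 0 0 0 -1",
)

```text
time: 13.17
ee_pos: [0.6138, -0.122, 0.2201]
tcp_rot: [179.9, 0.0, 90.1]
wrist_force: [0.2, 0.1, -0.3]
opening: -0.0
grasp_force: 0.0
```

Request:
carry_out(
  targets="0.15 0 0 0 0 0 -1;0.15 0 0 0 0 0 -1;0.15 0 0 0 0 0 -1;0.15 0 0 0 0 0 -1;0.15 0 0 0 0 0 -1;0.15 0 0 0 0 0 -1;0.15 0 0 0 0 0 -1;0.15 0 0 0 0 0 -1",
)

```text
time: 13.83
ee_pos: [0.6096, -0.0755, 0.2179]
tcp_rot: [-179.3, 0.4, 89.9]
wrist_force: [-37.9, -29.0, 16.4]
opening: -0.0002
grasp_force: 21.2
```

Run:
```python
from workcell import monitor,camera
import cv2,numpy as np
o=monitor.get_obs();print(o['time'],o['ee_pos'],o['wrist_force'])
a=camera('wrist')[:,:,::-1];b=camera('side')[:,:,::-1]
cv2.imwrite('pics/p5.png',np.hstack([cv2.resize(a,(400,300)),cv2.resize(b[130:220,230:350],(400,300),interpolation=2)]))
```

```text
13.8333 [ 0.60959877 -0.07547604  0.21788041] [-37.92755081 -29.0253128   16.40919347]
```

View pics/p5.png

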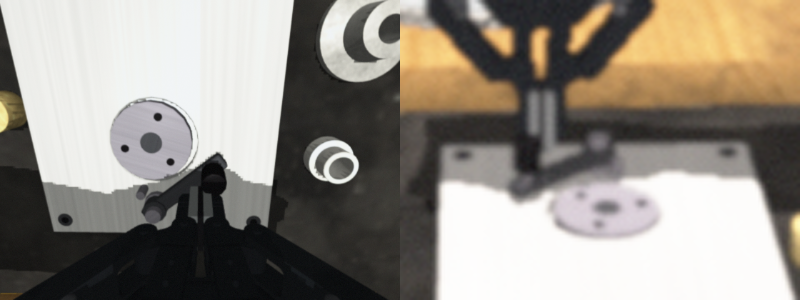

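The push went radial: the fingertips are wedged inside the knob (wrist half, knob (213,175), fingers (200,190)), and the keeper stands about half way. I'll back off, clear the view and measure the keeper and the disc again.

Request:
carry_out(
  targets="-0.15 0 0 0 0 0 -1;-0.2 0 0 0 0 0 -1;-0.2 0 -0.5 0 0 0 -1;-0.5 0 -0.7 0 0 0 -1;-0.8 0 -0.7 0 0 0 -1;-0.9 0 0 0 0 0 -1;-0.9 0 0 0 0 0 -1;-0.9 0 0 0 0 0 -1",
)

```text
time: 14.6
ee_pos: [0.6138, -0.2566, 0.2951]
tcp_rot: [179.9, 0.0, 90.1]
wrist_force: [1.0, -0.1, -1.8]
opening: 0.0002
grasp_force: 0.0
```

Run:
```python
from workcell import monitor,camera
import cv2,numpy as np
o=monitor.get_obs();print(o['time'],o['ee_pos'],o['tcp_rot'],o['wrist_force'])
a=camera('top')[:,:,::-1];b=camera('side')[:,:,::-1]
cv2.imwrite('pics/t6.png',a);cv2.imwrite('pics/s6.png',b)
cv2.imwrite('pics/p6.png',np.hstack([cv2.resize(a[170:245,290:365],(400,400),interpolation=2),cv2.resize(b[150:225,250:325],(400,400),interpolation=2)]))
```

```text
14.6 [ 0.61380983 -0.25656689  0.29513527] [1.79870157e+02 2.87361459e-02 9.01116593e+01] [ 1.01767098 -0.11817911 -1.8496793 ]
```

View pics/p6.png

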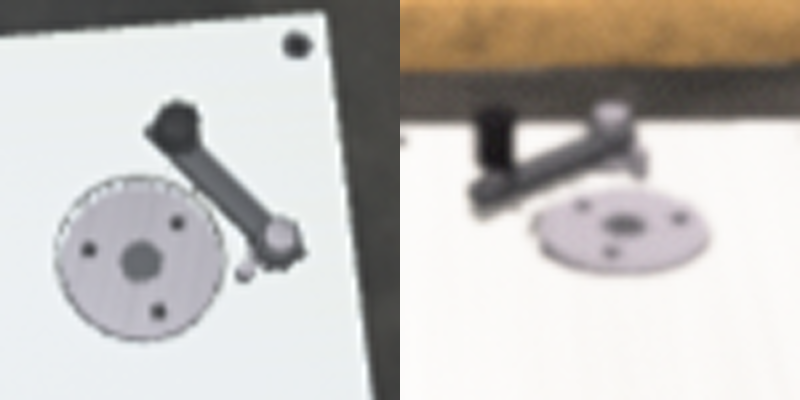

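Run:
```python
from h import *
v=(.57208,.00478,np.radians(-.428));C=get_calibration('top')
for n,p,z in(('knob',(178,126),.058),('disc',(140,257),.022)):
    u=(np.array(p)+.5)/(400/75)+[290,170]-.5
    w=px2w('top',u,z,C);d=w[:2]-v[:2];c,s=np.cos(v[2]),np.sin(v[2]);l=np.array([c*d[0]+s*d[1],-s*d[0]+c*d[1]]);print(n,w.round(4),l.round(4),np.arctan2(l[0],l[1]+.1))
# disc holes in top and side, triangulate heights
S=get_calibration('side')
def tri(a,b):
    A=[]
    for K,(x,y) in((C,a),(S,b)):
        P=np.array([[K['fx'],0,K['cx']],[0,K['fy'],K['cy']],[0,0,1]])@K['view'][:3];A+=[x*P[2]-P[0],y*P[2]-P[1]]
    X=np.linalg.svd(np.array(A))[2][-1];return X[:3]/X[3]
g=lambda p,o:(np.array(p)+.5)/(400/75)+o-.5
for a,b in(((178,223),(184,206)),((89,249),(211,253)),((159,312),(280,217)),((141,261),(226,225))):
    print(tri(g(a,[290,170]),g(b,[250,150])).round(4))
```

```text
knob [ 0.6116 -0.0598  0.058 ] [ 0.04   -0.0642] 0.8410703355076323
disc [ 0.5717 -0.0446  0.022 ] [ 0.     -0.0493] 0.00036748789767944006
[ 0.5843 -0.0604  0.0221]
[ 0.5773 -0.026   0.0226]
[ 0.5513 -0.0496  0.023 ]
[ 0.5708 -0.0449  0.0229]
```

The disc holes triangulate to z ≈ 22–23 mm all over, so the disc is flat in the nest. The keeper is at 0.84 rad. Now push the knob from its +x side toward -x.

Request:
carry_out(
  targets="0.7 0.13 0 0 0 0 -1;0.7 0.13 0 0 0 0 -1;0.7 0.13 0 0 0 0 -1;0.7 0.13 0 0 0 0 -1;0.7 0.13 0 0 0 0 -1;0.7 0.13 0 0 0 0 -1;0.7 0.13 0 0 0 0 -1;0.1 0.04 0 0 0 0 -1",
)

```text
time: 15.37
ee_pos: [0.6519, -0.0506, 0.2942]
tcp_rot: [180.0, -0.1, 90.3]
wrist_force: [0.1, 0.6, 0.6]
opening: -0.0006
grasp_force: 0.0
```

Request:
carry_out(
  targets="0 0 0 0 0 0 -1;0 0 0.5 0 0 0 -1;0 0 0.5 0 0 0 -1;0 0 0.5 0 0 0 -1;0 0 0.3 0 0 0 -1;0 0 0.08 0 0 0 -1;0 0 0 0 0 0 -1;0 0 0 0 0 0 -1",
)

```text
time: 16.03
ee_pos: [0.6515, -0.0557, 0.2199]
tcp_rot: [179.9, 0.0, 90.0]
wrist_force: [-0.1, -0.6, -0.6]
opening: -0.0001
grasp_force: 0.0
```

Request:
carry_out(
  targets="0 -0.12 0 0 0 0 -1;0 -0.12 0 0 0 0 -1;0 -0.12 0 0 0 0 -1;0.03 -0.12 0 0 0 0 -1;0.05 -0.12 0 0 0 0 -1;0.06 -0.12 0 0 0 0 -1;0.05 -0.12 0 0 0 0 -1;0 0 0 0 0 0 -1",
)

```text
time: 16.7
ee_pos: [0.617, -0.0473, 0.2196]
tcp_rot: [180.0, -0.0, 90.1]
wrist_force: [0.1, 0.0, -0.4]
opening: -0.0001
grasp_force: 0.4
```

Request:
carry_out(
  targets="0.03 -0.1 0 0 0 0 -1;0.02 -0.1 0 0 0 0 -1;0.02 -0.1 0 0 0 0 -1;0.02 -0.05 0 0 0 0 -1;0 0 0 0 0 0 -1;0 0 0 0 0 0 -1;0 0 0 0 0 0 -1;0 0 0 0 0 0 -1",
)

```text
time: 17.37
ee_pos: [0.6038, -0.0442, 0.2188]
tcp_rot: [-180.0, 0.0, 90.1]
wrist_force: [1.1, -0.1, -0.9]
opening: -0.0002
grasp_force: 0.0
```

Request:
carry_out(
  targets="0.02 -0.05 0 0 0 0 -1;0.02 -0.05 0 0 0 0 -1;0.02 -0.05 0 0 0 0 -1;0.02 -0.05 0 0 0 0 -1;0 0 0 0 0 0 -1;0 0 0 0 0 0 -1;0 0 0 0 0 0 -1;0 0 0 0 0 0 -1",
)

```text
time: 18.03
ee_pos: [0.5957, -0.0409, 0.2189]
tcp_rot: [-180.0, -0.0, 90.1]
wrist_force: [0.4, -0.1, 0.3]
opening: 0.0003
grasp_force: 0.0
```

Request:
carry_out(
  targets="0 -0.03 0 0 0 0 -1;0 -0.03 0 0 0 0 -1;0 0 0 0 0 0 -1;0 0 0 0 0 0 -1;0 0 0 0 0 0 -1;0 0 0 0 0 0 -1;0 0 0 0 0 0 -1;0 0 0 0 0 0 -1",
)

```text
time: 18.7
ee_pos: [0.5938, -0.041, 0.2191]
tcp_rot: [179.9, -0.0, 90.1]
wrist_force: [4.9, 0.1, -1.2]
opening: 0.0003
grasp_force: 2.6
```

Request:
carry_out(
  targets="0 -0.03 0 0 0 0 -1;0 0 0 0 0 0 -1;0 0 0 0 0 0 -1;0 0 0 0 0 0 -1;0 0 0 0 0 0 -1;0 0 0 0 0 0 -1;0 0 0 0 0 0 -1;0 0 0 0 0 0 -1",
)

```text
time: 19.37
ee_pos: [0.5931, -0.0409, 0.2193]
tcp_rot: [179.8, -0.0, 90.1]
wrist_force: [9.0, 0.7, -2.8]
opening: 0.0001
grasp_force: 4.2
```

Request:
carry_out(
  targets="0 0.2 0 0 0 0 -1;0 0.3 0 0 0 0 -1;0 0.3 -0.4 0 0 0 -1;0 0 -0.8 0 0 0 -1;-0.5 0 -0.8 0 0 0 -1;-0.9 0 0 0 0 0 -1;-0.9 0 0 0 0 0 -1;-0.9 0 0 0 0 0 -1",
)

```text
time: 20.03
ee_pos: [0.6244, -0.1701, 0.2997]
tcp_rot: [180.0, 0.0, 90.1]
wrist_force: [0.7, -0.4, -1.3]
opening: -0.0
grasp_force: 0.0
```

Request:
carry_out(
  targets="-0.9 0 0 0 0 0 -1;-0.9 0 0 0 0 0 -1;-0.5 0 0 0 0 0 -1;0 0 0 0 0 0 -1;0 0 0 0 0 0 -1;0 0 0 0 0 0 -1;0 0 0 0 0 0 -1;0 0 0 0 0 0 -1",
)

```text
time: 20.7
ee_pos: [0.6246, -0.2597, 0.2991]
tcp_rot: [180.0, -0.0, 90.1]
wrist_force: [-0.1, 0.1, 0.2]
opening: 0.0
grasp_force: 0.0
```

Run:
```python
from workcell import monitor,camera
import cv2,numpy as np
o=monitor.get_obs();print(o['time'],o['ee_pos'],o['wrist_force'])
a=camera('top')[:,:,::-1];b=camera('side')[:,:,::-1]
cv2.imwrite('pics/p7.png',np.hstack([cv2.resize(a[135:285,215:365],(400,400),interpolation=2),cv2.resize(b[150:225,250:325],(400,400),interpolation=2)]))
```

```text
20.7 [ 0.62458475 -0.25969724  0.29909454] [-0.13854202  0.10313684  0.23643762]
```

View pics/p7.png

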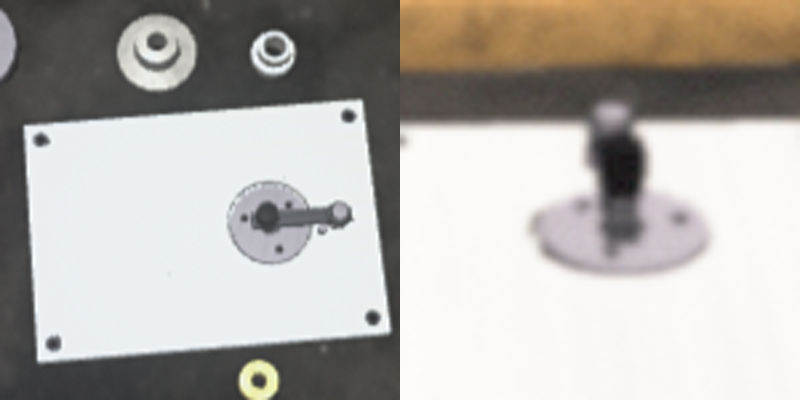

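Run:
```python
from h import *
v=(.57208,.00478,np.radians(-.428));u=(np.array((267,215))+.5)/(400/150)+[215,135]-.5
d=px2w('top',u,.058)[:2]-v[:2];c,s=np.cos(v[2]),np.sin(v[2]);l=[c*d[0]+s*d[1],-s*d[0]+c*d[1]+.1];print(l,np.arctan2(*l))
```

```text
[np.float64(-0.002541371269964814), np.float64(0.055921138211295573)] -0.04541438080459764
```

The top view shows the disc flat in the nest and the bar lying over its middle. The knob is at crop (267,215), about 0 rad within measurement and against the stop. The hub, bush and ring are where they started.

```bash
python3 -c "
from workcell import bot;print(bot.job_done())"
```

```text
the job is handed in; nothing more can be done
None
```

The disc was pushed into the nest and lies flat there, the keeper is closed over it against its stop, the surrounding parts were left alone, and the job was handed in at about 21 s (one keeper push jammed at roughly 50 N on the wrist before I redid it from the other side).

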